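# Pin the gearbox cover true and fit its second screw

### The job

The blue gearbox cover is held by one screw and has swung askew, so its holes no longer match those in the aluminium housing below. Gently work the yellow-handled drift pin down by feel through the cover's larger hole and the housing, without forcing it or pushing the cover with the gripper itself, until its collar rests on the cover; leave it standing there to hold the holes in line, then fit the red thumb screw fully home in the smaller hole. Leave the black-headed spare screw in the rack and do not disturb the other things on the table.

Things in the scene. Friction and masses are not known exactly. Their poses are not given: they have to be found in the camera images.
- jig: Round plywood turntable board, 230 mm across, 12 mm thick, fixed; origin at the centre of its underside, z up. On it the aluminium gearbox housing, hollow, 130 x 110 mm, is held firmly at some yaw that is not measured. The housing's top flange is 10 mm thick, with 43 mm of free space below its holes.
- cover: Blue cover, 130 x 110 x 8 mm, on the housing. Origin on the axis of the fitted screw (dark head, 10 mm above the cover), at the cover's underside; x towards the two holes, z up. It turns about that screw only, against friction (about 3.5 N sideways at the holes), and stays where left. Between the holes is a round boss, 42 mm across, 16 mm high with its shaft end.
- drift_hole (a point): Centre, at the cover's top face, of its larger hole (14 mm), at x 95, y 40 mm in the cover's frame; axes as the cover's. The housing's flange below has a 14 mm hole. Along the arc about the fitted screw the two holes are up to 17.5 mm apart, either way; how far is not measured, but to be felt or seen. The cover can be swung up to 19.5 mm either side of true. No radial offset.
- screw_hole (a point): Centre, at the cover's top face, of its smaller hole (12.5 mm), at x 95, y -40 mm in the cover's frame, axes as the cover's. The housing has a 12.5 mm hole below, as far off as the larger one until the cover is turned true.
- drift: Drift pin, about 0.1 kg: steel, pointing down; origin at the centre of its blunt end, z up along it. The end is 9 mm in diameter and tapers evenly to 13 mm at z = 22 mm; straight 13 mm shank to z = 50 mm; dark collar of 24 mm diameter z = 50 to 54 mm; yellow square handle 16 x 16 mm, z = 54 to 94 mm, sides along its x and y. It starts upright in the rack, hanging on its collar.
- screw: Red thumb screw (smooth shank, drops in, no turning), about 0.05 kg, pointing down; origin at the end of its shank, z up. Shank 10 mm, chamfered to 7 mm over the last 3 mm, 26 mm long; steel washer of 22 mm diameter z = 26 to 29 mm; red square grip 16 x 16 mm, z = 29 to 57 mm, sides along x and y. Starts upright in the rack.
- spare: Spare thumb screw, the same but with a black grip. It stays in the rack.
- rack: Fixed wooden block, 60 (x) x 200 (y) x 60 mm high, origin at the centre of its underside, with three holes at y = -65, 0 and 65 mm, in which drift, red screw and spare stand in any order, hanging on their collars.
- glue: Amber glue bottle, 52 mm diameter, 150 mm high, bystander. Origin at its base.
- tape: Roll of yellow tape lying flat, 90 mm diameter, 25 mm high, bystander.
- driver: Screwdriver lying on the table, bystander.
Things that resemble listed ones, but are neither listed nor needed, are in the scene too. What is shaped like the drift but purple or turquoise is not meant.

How it is judged:
On the way:
1. the drift stands fully home through cover and housing, collar on the cover, the screw not yet in (z of drift in the frame of drift_hole below -0.0475 m and horizontal distance between drift and drift_hole below 0.004 m and angle between the z axis of drift and the z axis of drift_hole, either way round below 0.12 rad and horizontal distance between screw and screw_hole above 0.03 m), for 0.2 s.
At the end, for the whole second after the job is handed in: Drift and red screw both stand upright (within 7 degrees) in their holes, within 4 mm of the holes' centres, collar and washer on the cover to within 2.5 mm, at rest and released (z of drift in the frame of drift_hole below -0.0475 m and horizontal distance between drift and drift_hole below 0.004 m and angle between the z axis of drift and the z axis of drift_hole, either way round below 0.12 rad and z of screw in the frame of screw_hole below -0.0235 m and horizontal distance between screw and screw_hole below 0.004 m and angle between the z axis of screw and the z axis of screw_hole, either way round below 0.12 rad and linear speed of each of drift, screw below 0.02 m/s); the robot touches nothing.
It fails at once if the drift is forced: it presses on cover, housing or jig with more than 60 N (contact force between drift and jig above 60 N).
It fails at once if the screw is forced: it presses on cover, housing or jig with more than 60 N (contact force between screw and jig above 60 N).
It fails at once if the gripper itself pushes on the cover, housing or jig with more than 8 N (contact force between any of the fingers, the arm and jig above 8 N).
It fails at once if the spare screw is taken from the rack or moved more than 15 mm (distance of spare from where it was at the start of the episode above 0.015 m).
It fails at once if glue bottle, tape roll or screwdriver moved more than 20 mm (distance of any of glue, tape, driver from where it was at the start of the episode above 0.02 m).
It also fails if it takes over 72 s, if anything falls off the work surface, if the arm or the gripper's body presses on something with over 40 N, if the wrist force passes 120 N, or if a joint passes its speed limit or range.

### The arm

A 6-joint arm with a two-finger parallel gripper is mounted at the origin on the work surface. World frame = base frame: x ahead of the robot, y to its left, z up, the work surface at z = 0. Lengths are in m, angles in rad, forces in N, time in s.
With the tool pointing down it reaches from about 0.35 to 0.85 m from the base axis. Payload 8.1 kg.
Tool frame: the origin (TCP) lies between the finger pads; the fingertips stand 22 mm ahead of it and the grasp point (between the pads) lies 3 mm ahead of it (robot.nose_length is the distance from the TCP to the fingertips, in m); z points along the fingers, y is the line along which they close (so a half turn about z gives the same grasp; the last joint's range is limited). The gripper opens to 93 mm and grips with 3 to 60 N. Pads are 15 mm wide; open, the fingers measure 128 mm over their backs; the gripper's body (75 mm by 188 mm) begins 65 mm behind the grasp point.
Start: joints at [-1.435, 0.13, 1.488, -0, 1.523, -0.085], TCP at [0.131, -0.585, 0.241] pointing down, gripper open.
Joint ranges: [-2.96, 2.96], [-0.89, 2.26], [0.02, 2.5], [-1.34, 4.48], [0, 2.73], [-2.66, 2.66]. Speed limits (rad/s): [2.39, 2.39, 2.79, 3.14, 3.14, 3.14].

### API

Orientations are given as [roll, pitch, yaw] about the fixed x, y, z axes, in that order (R = Rz(yaw) Ry(pitch) Rx(roll)).
In Python, from workcell import get_obs, viewer, robot gives the robot as it stands.
- The arm moves only by the tool arm_command, never from a script. Its argument "deltas" is a list of rows, each a list of 4 numbers: the shift along the world's x, y, z in cm, then the turn about the world's z in units of 8 degrees (1.0 is 8 degrees). A call has 1 to 5 rows; each row shifts and turns the commanded pose from where the row before left it; what a row does not reach is not made up. A row lasts 1/8 s, in which the tool goes at most 62.5 mm and 10.7 degrees, less where a joint would pass 70% of its speed; a pose out of reach is approached as far as the arm can. A call with a gripper value outside its range is refused whole. "gripper" is the opening, from 0 (shut) to 1 (fully open), set as the call begins (left out, the last holds). The fingers move at their own pace and stop on an object; the grip force is fixed at half the most. Time passes only in rows, so rows that do not move let the fingers close. It gives the time, the measured TCP pose, the force and the opening at its end, in the units of the state.
- get_obs(): the state, without advancing time (a new reading comes with each control period).
- viewer.camera(name): name is "scene" or "side" or "wrist"; returns a dict with "image" (420x560x3 uint8, red, green, blue), "z_map" (420x560 float32, m along the optical axis (not along the pixel's ray), 0 where there is no reading), "fx", "fy", "cx", "cy" (pixels), "k1" (the pictures are not rectified: a ray, as slopes to the right and down, at radius r is drawn at 1 + k1 r^2 times it, then the intrinsics apply), "xyz" and "rotation" of the camera in the world. Camera axes: x right, y down, z forward; pixel columns grow to the right and rows downward; lengths in m; the calibration is good to about 2 mm. A picture is of the moment at which its call begins.
- robot.sign_off(): hands the job in, once; it reports no verdict.
The state is a dict: "time": time; "qpos": joint angles; "qvel": joint speeds; "effort": joint torques, N m; "position": TCP position; "ee_rot": TCP orientation; "contact_force": force on the tool from outside, world axes, zero at the start; "moment": the same for the moment, N m; "grip_width": finger opening in m.
Only numpy, scipy, OpenCV 4.12 (cv2) and the standard library are available. Lean on these libraries where they do the work, as an engineer would, in place of code of your own. Each camera call takes 0.05 s, during which the arm holds its last target. There are 200 camera calls.

## Working session

There is one attempt and no reset: what is moved stays moved. The work goes in short steps, Python scripts to look and compute and a tool call to move; the robot and the scene stay as the last step left them, time stands still between calls to the robot, and variables do not carry over. Pictures are saved under pics/ and viewed, on a budget of 10 in all, crops included, one or two more only if the job needs it, and the job is handed in when it is done.

Besides the shell and the picture viewer there is one more tool, called after ">>>" in YAML: its name, and indented under it one key for each argument. arm_command: Moves the arm, as the interface text tells. Its arguments: {"type":"object","properties":{"deltas":{"type":"array","items":{"type":"array","items":{"type":"number"}}},"gripper":{"type":"number"}},"required":["deltas"]}

```bash
mkdir -p pics; cat > h.py <<'E'
import numpy as np,cv2,pickle
from workcell import get_obs,viewer,robot
def snap(n,tag):
    c=viewer.camera(n); pickle.dump(c,open(f'pics/{tag}.pkl','wb')); cv2.imwrite(f'pics/{tag}.png',c['image'][:,:,::-1]); return c
def load(tag): return pickle.load(open(f'pics/{tag}.pkl','rb'))
def ray(c,u,v):
    xd,yd=(u-c['cx'])/c['fx'],(v-c['cy'])/c['fy']; x,y=xd,yd
    for _ in range(10):
        s=1+c['k1']*(x*x+y*y); x,y=xd/s,yd/s
    return np.array([x,y,1.])
def R(c):
    r=np.array(c['rotation'],float)
    if r.shape==(3,3): return r
    from scipy.spatial.transform import Rotation as Q
    return Q.from_euler('xyz',r).as_matrix() if r.size==3 else Q.from_quat(r).as_matrix()
def onz(c,u,v,z):
    d=R(c)@ray(c,u,v); o=np.array(c['xyz']); return o+d*(z-o[2])/d[2]
def dep(c,u,v):
    return np.array(c['xyz'])+R(c)@ray(c,u,v)*c['z_map'][int(round(v)),int(round(u))]
E
python3 - <<'E'
from h import *
a=snap('scene','s0');b=snap('side','d0')
for c in(a,b):print({k:v for k,v in c.items() if k not in('image','z_map')})
cv2.imwrite('pics/both0.png',cv2.resize(np.vstack([a['image'],b['image']])[:,:,::-1],None,fx=.71,fy=.71))
print(get_obs())
E
```

```text
{'fx': 384.61394575905643, 'fy': 384.61394575905643, 'cx': 273.00750588072265, 'cy': 213.32203515743686, 'k1': -0.0752544053732795, 'xyz': array([1.08120887, 0.05202076, 0.81245622]), 'rotation': array([-2.57025627,  0.00722636,  1.48461464])}
{'fx': 535.461818261647, 'fy': 535.461818261647, 'cx': 279.7167683617598, 'cy': 205.65788636483063, 'k1': 0.023644736900175302, 'xyz': array([ 0.28022328, -0.8553503 ,  0.82122305]), 'rotation': array([-2.20927205,  0.00762299, -0.31842852])}
{'time': 0.1, 'qpos': array([-1.43537454e+00,  1.31074983e-01,  1.48915174e+00, -1.38551232e-05,
        1.52298793e+00, -8.54101883e-02]), 'qvel': array([-0.00092218, -0.00168682, -0.00302302,  0.00031594, -0.00040768,
        0.00078761]), 'effort': array([ 2.51493282e-05, -5.61342251e+01, -4.93099487e+01,  7.71173160e-02,
        2.91946490e-02, -7.29737712e-05]), 'position': array([ 0.13137289, -0.58496443,  0.23970891]), 'ee_rot': array([-3.13997538e+00, -1.24579774e-04,  2.20832549e-01]), 'contact_force': array([-0.07562836,  0.31965882,  0.02461098]), 'moment': array([ 0.02969626,  0.00356165, -0.01514794]), 'grip_width': 0.0925458862516538}
```

View pics/s0.png

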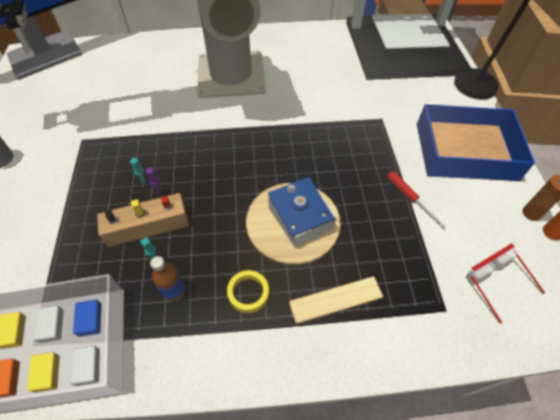

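```bash
python3 - <<'E'
from h import *
a=load('s0');b=load('d0')
A=cv2.resize(a['image'][170:260,240:345],(700,600),interpolation=3)
i1=cv2.resize(a['image'][140:250,90:200],(390,300))
o=np.vstack([A[:, :,::-1]])
cv2.imwrite('pics/c0.png',o)
E
```

```text
(no output)
```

View pics/d0.png

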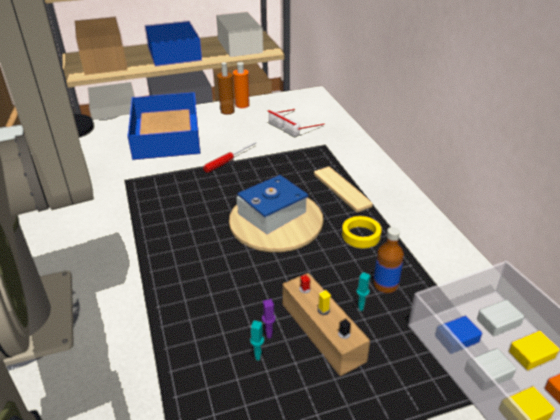

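View pics/c0.png

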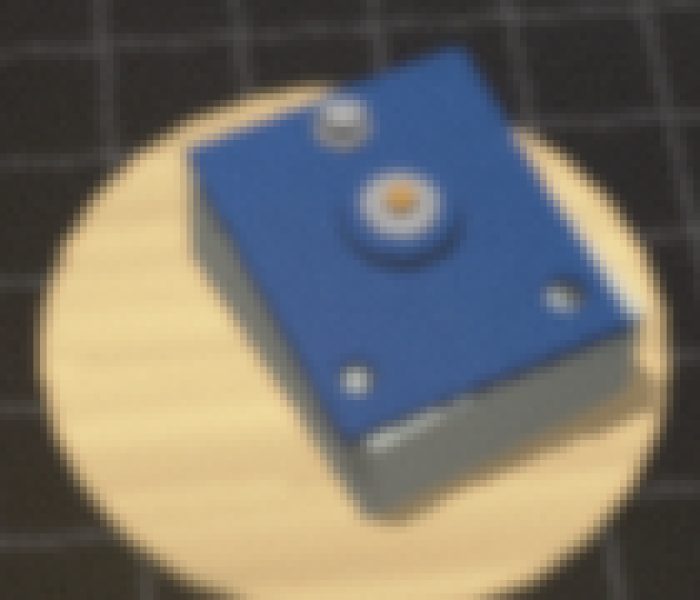

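```bash
python3 - <<'E'
from h import *
a=load('s0');b=load('d0')
print('cover depth',[dep(a,u,v).round(4) for u,v in((310,222),(283,205),(320,205),(300,201),(291.4,187))])
t=dep(a,310,222)[2]
D=onz(a,324.4,214.2,t);S=onz(a,293.5,227,t);P=onz(a,291.4,186.2,t+.010)
print('D',D,'S',S,'P',P,np.linalg.norm(D-S),np.linalg.norm(D-P),np.linalg.norm(S-P))
print('rack scene'); 
for n,uv in dict(black=(111,216),yellow=(137,206),red=(166,201)).items(): print(n,dep(a,*uv))
for n,uv in dict(red=(306,279),yellow=(325,297),black=(345,326)).items(): print(n,dep(b,*uv))
for n,uv in dict(racktop=(312,295)).items(): print(n,dep(b,*uv))
for n,uv in dict(c1=(283,286),c2=(344,360)).items(): print(n,dep(b,*uv))
for n,uv in dict(turq=(364,275),purple=(268,303),t2=(257,325),cap=(393,233)).items(): print(n,dep(b,*uv))
E
```

```text
cover depth [array([0.6379, 0.1686, 0.073 ]), array([0.586 , 0.1127, 0.0724]), array([0.5938, 0.1982, 0.0724]), array([0.5881, 0.1514, 0.0866]), array([0.5388, 0.1375, 0.076 ])]
D [0.62017269 0.20424052 0.07303279] S [0.64750441 0.13008253 0.07303279] P [0.54163358 0.13695373 0.08303279] 0.07903436932852219 0.10390334461572699 0.10656381484482534
rack scene
black [ 0.59044748 -0.27985212  0.08775482]
yellow [ 0.5763565  -0.21824544  0.09909039]
red [ 0.56124604 -0.15574619  0.08873839]
red [ 0.55695889 -0.16027485  0.09014153]
yellow [ 0.56822948 -0.22811734  0.10403384]
black [ 0.58040843 -0.29225409  0.09117662]
racktop [ 0.5637675  -0.17712258  0.06056008]
c1 [ 0.52025609 -0.12948049  0.05370935]
c2 [ 0.56940177 -0.32117703  0.03767928]
turq [ 0.66477653 -0.19100717  0.09561991]
purple [ 0.46744216 -0.2014214   0.09567353]
t2 [ 0.43407839 -0.24396964  0.09481097]
cap [ 0.73974012 -0.15330032  0.15128496]
```

>>> arm_command:
  deltas:
    - [3, 2.4, 0, 0.8]
    - [4, 3.2, 0, 1.1]
    - [4, 3.2, 0, 1.1]
    - [4, 3.2, 0, 1.1]
    - [4, 3.2, 0, 1.1]
  gripper: 0.5

```text
time: 0.72
position: [0.3224, -0.432, 0.2402]
ee_rot: [-3.141, -0.0, 0.952]
contact_force: [0.1, -0.7, 0.8]
grip_width: 0.0489
```

>>> arm_command:
  deltas:
    - [4, 3.2, 0, 1.1]
    - [4, 3.2, 0, 1.1]
    - [4, 3.2, 0, 1.1]
    - [4, 3.2, 0, 1.1]
    - [4, 3.2, 0, 1.1]

```text
time: 1.35
position: [0.5224, -0.2721, 0.2402]
ee_rot: [-3.141, -0.0, 1.72]
contact_force: [0.4, -1.0, 0.9]
grip_width: 0.0461
```

>>> arm_command:
  deltas:
    - [2.5, 2, 0, 0.3]
    - [1, 1, 0, 0]
    - [0, 0, 0, 0]
    - [0, 0, 0, 0]

```text
time: 1.85
position: [0.5556, -0.2444, 0.2405]
ee_rot: [-3.141, 0.0, 1.755]
contact_force: [0.5, -0.3, 1.0]
grip_width: 0.0464
```

```bash
python3 - <<'E'
from h import *
o=get_obs();print(o['time'],o['position'],o['ee_rot'],o['grip_width'])
c=snap('wrist','w1');print({k:v for k,v in c.items() if k not in('image','z_map')})
E
```

```text
1.85 [ 0.55556227 -0.24437256  0.24051884] [-3.14099058e+00  1.08475936e-04  1.75499917e+00] 0.04638525228022073
{'fx': 323.68840825087557, 'fy': 323.68840825087557, 'cx': 285.1795358895381, 'cy': 210.11955205419443, 'k1': -0.05912884675377972, 'xyz': array([ 0.53975959, -0.16111159,  0.38494493]), 'rotation': array([2.83665582e+00, 8.71139158e-04, 1.84364720e-01])}
```

View pics/w1.png

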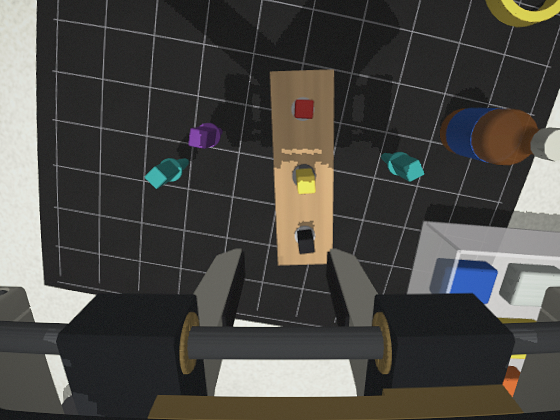

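```bash
cat >> h.py <<'E'
def cloud(c):
    h,w=c['z_map'].shape; u,v=np.meshgrid(np.arange(w),np.arange(h))
    x0,y0=(u-c['cx'])/c['fx'],(v-c['cy'])/c['fy'];x,y=x0,y0
    for _ in range(10):
        s=1+c['k1']*(x*x+y*y);x,y=x0/s,y0/s
    z=c['z_map'];return np.stack([x*z,y*z,z],-1)@R(c).T+np.array(c['xyz'])
def top(c,box,zlo,zhi):
    u0,u1,v0,v1=box;P=cloud(c)[v0:v1,u0:u1].reshape(-1,3);P=P[(P[:,2]>zlo)&(P[:,2]<zhi)]
    r=cv2.minAreaRect((P[:,:2]*1000).astype(np.float32)); return r,len(P),P[:,2].mean()
E
python3 - <<'E'
from h import *
c=load('w1')
print('drift',top(c,(285,330,155,205),.0995,.108))
print('red',top(c,(285,325,90,130),.0865,.095))
print('rack',top(c,(255,345,55,275),.055,.064))
E
```

```text
drift (((569.7999267578125, -221.62069702148438), (16.00063705444336, 16.256614685058594), 15.035688400268555), 326, np.float64(0.10421603391207748))
red (((555.7111206054688, -157.89443969726562), (15.897233009338379, 16.088436126708984), 10.836980819702148), 345, np.float64(0.09119820136729957))
rack (((569.938720703125, -221.88214111328125), (60.19286346435547, 201.5469512939453), 12.456282615661621), 10052, np.float64(0.06052491912866037))
```

>>> arm_command:
  deltas:
    - [1.0, 1.4, -1, 0.3]
    - [0.44, 0.87, -3, 0.26]
    - [0, 0, -3, 0]
    - [0, 0, 0, 0]
    - [0, 0, 0, 0]

```text
time: 2.52
position: [0.5712, -0.2208, 0.1715]
ee_rot: [3.141, 0.0, 1.835]
contact_force: [0.2, -0.7, 0.2]
grip_width: 0.0467
```

>>> arm_command:
  deltas:
    - [-0.1, -0.1, -3, 0]
    - [0, 0, -3, 0]
    - [0, 0, -2.1, 0]
    - [0, 0, 0, 0]
    - [0, 0, 0, 0]

```text
time: 3.15
position: [0.5708, -0.2222, 0.0913]
ee_rot: [3.14, 0.001, 1.835]
contact_force: [0.2, -0.5, -0.4]
grip_width: 0.0467
```

>>> arm_command:
  deltas:
    - [0, 0, 0, 0]
    - [0, 0, 0, 0]
    - [0, 0, 0, 0]
    - [0, 0, 0, 0]
    - [0, 0, 0, 0]
  gripper: 0.05

```text
time: 3.78
position: [0.57, -0.2218, 0.0899]
ee_rot: [3.141, 0.0, 1.835]
contact_force: [0.3, 0.3, 2.8]
grip_width: 0.0159
```

>>> arm_command:
  deltas:
    - [0, 0, 2, 0]
    - [0, 0, 4, 0]
    - [0, 0, 5, 0]
    - [0.3, 1.5, 4, 0]
    - [0.5, 4, 0, 0]

```text
time: 4.4
position: [0.5797, -0.1684, 0.2457]
ee_rot: [3.135, 0.005, 1.832]
contact_force: [0.6, 1.3, -0.7]
grip_width: 0.0158
```

>>> arm_command:
  deltas:
    - [0.6, 5, 0, 0]
    - [0.6, 5.5, 0, 0]
    - [0.6, 5.5, 0, 0]
    - [0.6, 5.5, 0, 0]
    - [0.6, 5.5, 0, 0]

```text
time: 5.03
position: [0.6076, 0.105, 0.2406]
ee_rot: [3.141, 0.0, 1.835]
contact_force: [1.2, -1.7, -1.3]
grip_width: 0.0162
```

>>> arm_command:
  deltas:
    - [0.6, 5, 0, 0]
    - [0.4, 3, 0, 0]
    - [0.2, 2, 0, 0]
    - [0, 0, 0, 0]
    - [0, 0, 0, 0]

```text
time: 5.65
position: [0.6199, 0.202, 0.2397]
ee_rot: [-3.141, 0.001, 1.834]
contact_force: [0.1, -0.4, -0.7]
grip_width: 0.0159
```

```bash
python3 - <<'E'
from h import *
o=get_obs();print(o['time'],o['position'],o['ee_rot'],o['grip_width'],o['contact_force'])
c=snap('wrist','w2');print(c['xyz'])
cv2.imwrite('pics/w2c.png',cv2.resize(c['image'][0:300,120:480],None,fx=2,fy=2,interpolation=3)[:,:,::-1])
E
```

```text
5.65 [0.61986897 0.20204967 0.23974454] [-3.14127543e+00  5.54801886e-04  1.83406429e+00] 0.01586207176818082 [ 0.12941534 -0.38646119 -0.74341569]
[0.59756442 0.28389013 0.38410203]
```

View pics/w2c.png

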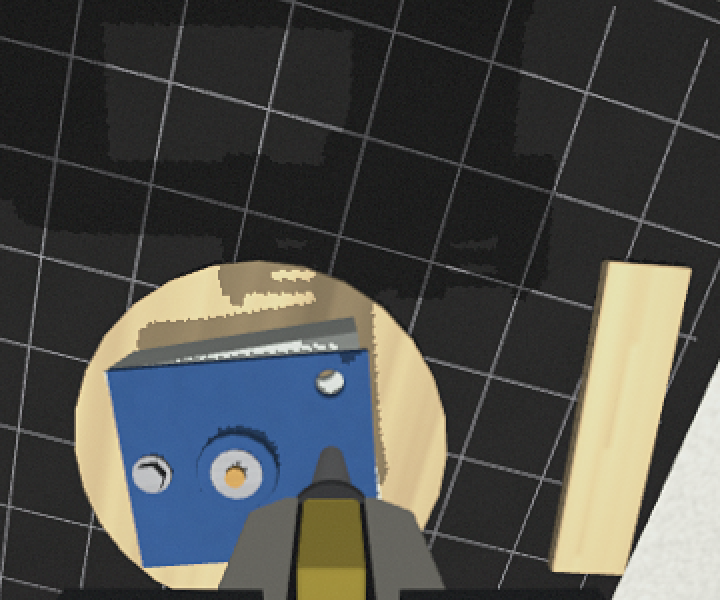

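```bash
python3 - <<'E'
from h import *
c=load('w2');P=cloud(c)
print('hole',onz(c,285,191,.0728), dep(c,285,191),'P',onz(c,120+152/2,237,.083),'boss',onz(c,120+236/2,237,.0888))
B=P[100:290,150:325].reshape(-1,3)
rgb=c['image'][100:290,150:325].reshape(-1,3).astype(int)
blue=(rgb[:,2]>rgb[:,0]+40)&(B[:,2]>.068)&(B[:,2]<.078)
r=cv2.minAreaRect((B[blue][:,:2]*1000).astype(np.float32));print('cover',r)
fl=(B[:,2]>.055)&(B[:,2]<.0685);Q=B[fl&(B[:,1]>.19)];print(len(Q))
# outer edge: per x-bin max y
def fit(Q,name):
    xs=np.arange(Q[:,0].min()+.004,Q[:,0].max()-.004,.003);e=[(x,Q[abs(Q[:,0]-x)<.002][:,1].max()) for x in xs if (abs(Q[:,0]-x)<.002).sum()>2]
    e=np.array(e);p=np.polyfit(e[:,0],e[:,1],1);print(name,p,np.degrees(np.arctan(p[0])),(e[:,1]-np.polyval(p,e[:,0])).std(),e[0],e[-1])
fit(Q,'flange')
W=B[(B[:,2]>.02)&(B[:,2]<.055)&(B[:,1]>.18)];fit(W,'wall')
fit(B[blue&(B[:,1]>.17)],'coveredge')
# hole interior depth profile along columns
for v in range(184,199,2):print(v,[int(round(1000*P[v,u,2])) for u in range(275,297,2)],[int(c['image'][v,u].mean()) for u in range(275,297,2)])
E
```

```text
hole [0.61756103 0.20821926 0.0728    ] [0.61806505 0.20631196 0.06495357] P [0.5427656  0.14141482 0.083     ] boss [0.58399345 0.15509924 0.0888    ]
cover ((588.2452392578125, 154.9234619140625), (129.73004150390625, 110.08953857421875), 19.49530601501465)
858
flange [ 0.43222537 -0.03487763] 23.375225593890082 0.0008193839516807216 [0.52743307 0.19290846] [0.62643307 0.23146062]
wall [ 0.44032591 -0.03934038] 23.76513725381865 0.00010522419114621596 [0.50835662 0.18455481] [0.61935662 0.23343094]
coveredge [0.24449584 0.06601898] 13.739046882610937 0.007598809975815474 [0.51338059 0.18734864] [0.64538059 0.19095901]
184 [74, 73, 75, 74, 73, 74, 73, 74, 74, 73, 73] [103, 104, 103, 98, 99, 103, 94, 102, 102, 100, 102]
186 [73, 73, 73, 13, 13, 11, 63, 73, 74, 72, 74] [103, 102, 99, 123, 133, 114, 154, 161, 97, 102, 104]
188 [74, 73, 58, 56, 58, 61, 65, 66, 72, 73, 73] [102, 96, 93, 102, 95, 139, 218, 227, 139, 102, 102]
190 [73, 74, 65, 65, 65, 65, 66, 66, 65, 73, 384] [105, 92, 161, 166, 194, 220, 224, 224, 207, 99, 103]
192 [73, 73, 65, 65, 66, 67, 65, 67, 66, 74, 74] [103, 86, 166, 230, 225, 222, 221, 226, 134, 100, 104]
194 [73, 74, 64, 65, 66, 66, 66, 67, 69, 74, 74] [101, 89, 89, 129, 227, 224, 202, 111, 60, 105, 101]
196 [73, 384, 73, 69, 65, 66, 66, 67, 72, 73, 74] [103, 103, 70, 70, 111, 177, 101, 52, 92, 102, 100]
198 [74, 73, 73, 73, 72, 70, 72, 74, 74, 74, 75] [103, 103, 101, 81, 61, 58, 72, 94, 103, 101, 102]
```

```bash
python3 - <<'E'
from h import *
c=load('w2');P=cloud(c)
# tip: points with z .155-.18 around
B=P[200:260,260:310].reshape(-1,3);
for a in(.158,.163,.168,.173,.178):
    Q=B[(B[:,2]>a)&(B[:,2]<a+.005)]
    if len(Q):print(a,len(Q),Q[:,0].min(),Q[:,0].max(),Q[:,1].min(),Q[:,1].max())
print(onz(c,285,225,.16))
im=c['image'][215:250,275:297].astype(int).sum(2)
Pd=np.array([.543,.140]);
for th in(19.5,23.7):
    t=np.radians(th);R2=np.array([[np.cos(t),-np.sin(t)],[np.sin(t),np.cos(t)]])
    print(th,'D',Pd+R2@[.095,.04],'S',Pd+R2@[.095,-.04])
E
```

```text
0.158 9 0.6158143500855555 0.622130362094854 0.20378727681425002 0.20657173025652714
0.163 23 0.61508214207259 0.6228782215661335 0.20345099593886679 0.20723458271815887
0.168 22 0.6145781002989784 0.6234444871587681 0.20345845302644733 0.20760133090600907
0.173 26 0.6139117688066091 0.6238411626404566 0.20382439333748975 0.20830747999002697
0.178 36 0.6134161183220123 0.6236138067486259 0.20350130403032823 0.20864301014696002
[0.61866718 0.20452065 0.16      ]
19.5 D [0.61919867 0.20941731] S [0.64590322 0.13400599]
23.7 D [0.61391004 0.21481154] S [0.64606586 0.14155854]
```

>>> arm_command:
  deltas:
    - [-0.04, 0.65, -3, 0]
    - [0, 0, -3, 0]
    - [0, 0, -1.5, 0]
    - [0, 0, 0, 0]
    - [0, 0, 0, 0]

```text
time: 6.32
position: [0.6203, 0.2096, 0.1663]
ee_rot: [3.14, 0.0, 1.834]
contact_force: [0.0, 0.4, -0.5]
grip_width: 0.0161
```

>>> arm_command:
  deltas:
    - [0, 0, -0.4, 0]
    - [0, 0, -0.3, 0]
    - [0, 0, -0.3, 0]
    - [0, 0, -0.1, 0]
    - [0, 0, 0, 0]

```text
time: 6.95
position: [0.6193, 0.2098, 0.1535]
ee_rot: [-3.141, -0.0, 1.835]
contact_force: [-0.5, -0.5, -1.0]
grip_width: 0.0159
```

>>> arm_command:
  deltas:
    - [0, -0.1, -0.15, 0]
    - [0, 0, -0.2, 0]
    - [0, 0, -0.2, 0]
    - [0, 0, -0.1, 0]
    - [0, 0, 0, 0]

```text
time: 7.58
position: [0.6193, 0.2088, 0.147]
ee_rot: [-3.141, -0.0, 1.835]
contact_force: [-0.5, 0.1, -1.2]
grip_width: 0.0157
```

>>> arm_command:
  deltas:
    - [-0.2, 0.2, 0, 0]
    - [-0.2, 0.2, 0, 0]
    - [-0.15, 0.17, 0, 0]
    - [-0.13, 0.17, 0, 0]
    - [0, 0, 0, 0]

```text
time: 8.2
position: [0.6121, 0.2157, 0.1471]
ee_rot: [-3.14, 0.001, 1.835]
contact_force: [-1.0, -5.2, 0.1]
grip_width: 0.0158
```

>>> arm_command:
  deltas:
    - [0, 0, -0.1, 0]
    - [0, 0, -0.1, 0]
    - [0, 0, -0.1, 0]
    - [0, 0, 0, 0]

```text
time: 8.7
position: [0.6126, 0.2156, 0.1448]
ee_rot: [-3.141, 0.001, 1.835]
contact_force: [-1.9, -5.0, 2.8]
grip_width: 0.0161
```

>>> arm_command:
  deltas:
    - [0.1, -0.1, 0, 0]
    - [0, 0, -0.1, 0]
    - [0, 0, -0.1, 0]
    - [0, 0, -0.1, 0]
    - [0, 0, 0, 0]

```text
time: 9.32
position: [0.6133, 0.2149, 0.1412]
ee_rot: [-3.141, 0.0, 1.835]
contact_force: [-2.6, -5.0, 3.6]
grip_width: 0.0162
```

>>> arm_command:
  deltas:
    - [-0.07, -0.08, 0, 0]
    - [0, 0, -0.1, 0]
    - [0, 0, -0.15, 0]
    - [0, 0, -0.15, 0]
    - [0, 0, 0, 0]

```text
time: 9.95
position: [0.6128, 0.2144, 0.1368]
ee_rot: [-3.141, -0.0, 1.835]
contact_force: [0.0, -2.1, -0.1]
grip_width: 0.0156
```

>>> arm_command:
  deltas:
    - [0, -0.03, -0.15, 0]
    - [0, 0, -0.15, 0]
    - [0, 0, -0.15, 0]
    - [0, 0, -0.15, 0]
    - [0, 0, 0, 0]

```text
time: 10.58
position: [0.6127, 0.2138, 0.1308]
ee_rot: [-3.141, 0.0, 1.835]
contact_force: [-2.0, -3.6, 0.8]
grip_width: 0.0162
```

>>> arm_command:
  deltas:
    - [-0.05, -0.06, 0, 0]
    - [0, 0, -0.15, 0]
    - [0, 0, -0.15, 0]
    - [0, 0, -0.15, 0]
    - [0, 0, 0, 0]

```text
time: 11.2
position: [0.6124, 0.2136, 0.1263]
ee_rot: [-3.142, -0.0, 1.835]
contact_force: [0.7, -1.5, -1.3]
grip_width: 0.0158
```

>>> arm_command:
  deltas:
    - [0, -0.02, -0.15, 0]
    - [0, 0, -0.15, 0]
    - [0, 0, -0.15, 0]
    - [0, 0, -0.15, 0]
    - [0, 0, 0, 0]

```text
time: 11.82
position: [0.6123, 0.2134, 0.1203]
ee_rot: [-3.141, -0.0, 1.835]
contact_force: [-0.1, -0.6, -1.3]
grip_width: 0.0158
```

>>> arm_command:
  deltas:
    - [0, 0, -0.2, 0]
    - [0, 0, -0.2, 0]
    - [0, 0, -0.2, 0]
    - [0, 0, -0.2, 0]
    - [0, 0, -0.2, 0]

```text
time: 12.45
position: [0.6124, 0.2133, 0.1105]
ee_rot: [-3.142, -0.0, 1.835]
contact_force: [-0.3, 0.2, -0.7]
grip_width: 0.0159
```

>>> arm_command:
  deltas:
    - [0, 0, -0.2, 0]
    - [0, 0, -0.2, 0]
    - [0, 0, -0.1, 0]
    - [0, 0, 0, 0]
    - [0, 0, 0, 0]

```text
time: 13.08
position: [0.6125, 0.2133, 0.1057]
ee_rot: [3.141, 0.0, 1.835]
contact_force: [-0.1, 0.2, -0.5]
grip_width: 0.016
```

>>> arm_command:
  deltas:
    - [0, 0, -0.1, 0]
    - [0, 0, -0.1, 0]
    - [0, 0, -0.05, 0]
    - [0, 0, -0.05, 0]
    - [0, 0, 0, 0]

```text
time: 13.7
position: [0.6125, 0.2133, 0.1029]
ee_rot: [3.141, 0.0, 1.835]
contact_force: [-1.4, 0.3, 1.2]
grip_width: 0.0156
```

>>> arm_command:
  deltas:
    - [0, 0, -0.05, 0]
    - [0, 0, -0.05, 0]
    - [0, 0, 0, 0]

```text
time: 14.08
position: [0.6125, 0.2133, 0.1028]
ee_rot: [3.141, 0.0, 1.835]
contact_force: [-6.1, -1.6, 9.3]
grip_width: 0.0161
```

>>> arm_command:
  deltas:
    - [0, 0, 0.05, 0]
    - [0, 0, 0, 0]
    - [0, 0, 0, 0]
    - [0, 0, 0, 0]
  gripper: 0.38

```text
time: 14.58
position: [0.6124, 0.2133, 0.102]
ee_rot: [-3.141, 0.0, 1.835]
contact_force: [-0.1, -0.6, -0.5]
grip_width: 0.0349
```

>>> arm_command:
  deltas:
    - [0, 0, 1, 0]
    - [0, 0, 4, 0]
    - [0, 0, 5, 0]
    - [0, 0, 4, 0]
    - [0, -2, 0, 0]

```text
time: 15.2
position: [0.6147, 0.1946, 0.2483]
ee_rot: [3.132, -0.0, 1.837]
contact_force: [0.3, 0.7, -1.0]
grip_width: 0.0353
```

>>> arm_command:
  deltas:
    - [0, 0, 0, 0]
    - [0, 0, 0, 0]

```text
time: 15.45
position: [0.6116, 0.193, 0.2403]
ee_rot: [-3.139, -0.0, 1.834]
contact_force: [-0.1, -0.4, -0.7]
grip_width: 0.0355
```

```bash
python3 - <<'E'
from h import *
o=get_obs();print(o['time'],o['position'],o['ee_rot'],o['grip_width'],o['contact_force'])
c=snap('wrist','w3');a=snap('scene','s3');P=cloud(c)
cv2.imwrite('pics/w3c.png',cv2.resize(c['image'][100:400,120:480],None,fx=2,fy=2,interpolation=3)[:,:,::-1])
B=P.reshape(-1,3);rgb=c['image'].reshape(-1,3).astype(int)
blue=(rgb[:,2]>rgb[:,0]+40)&(B[:,2]>.068)&(B[:,2]<.078)&(B[:,1]>.05)&(B[:,1]<.27)&(abs(B[:,0]-.59)<.1)
print(cv2.minAreaRect((B[blue][:,:2]*1000).astype(np.float32)),np.median(B[blue][:,2]))
yel=(rgb[:,0]>rgb[:,2]+60)&(B[:,2]>.112)&(B[:,2]<.121)&(abs(B[:,0]-.613)<.03)&(abs(B[:,1]-.213)<.03)
print('handle top',cv2.minAreaRect((B[yel][:,:2]*1000).astype(np.float32)),np.median(B[yel][:,2]),yel.sum())
E
```

```text
15.45 [0.61159936 0.19299032 0.24032599] [-3.13875233e+00 -3.57119835e-04  1.83422889e+00] 0.03553793174443933 [-0.11703673 -0.43206798 -0.70235828]
((586.6500244140625, 158.42373657226562), (129.87741088867188, 109.86157989501953), 23.75007438659668) 0.07355478903399346
handle top ((612.0762329101562, 213.74241638183594), (15.355968475341797, 15.641867637634277), 15.6574125289917) 0.11729224498617752 343
```

View pics/w3c.png

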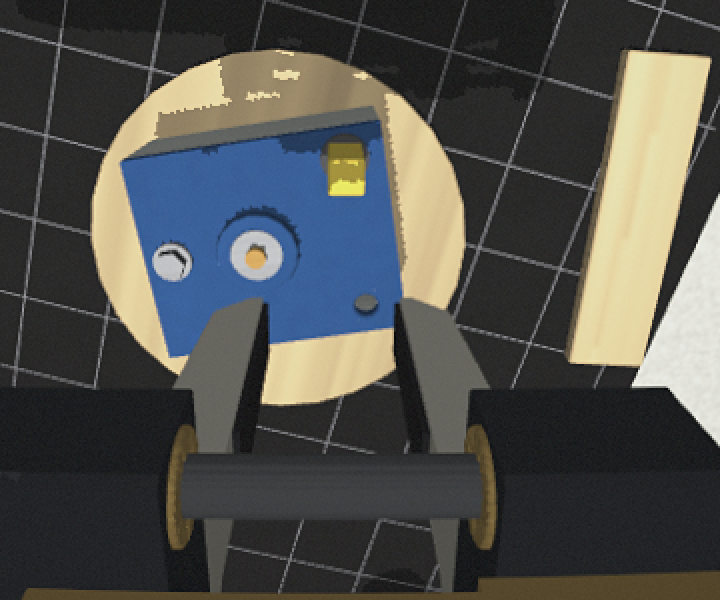

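>>> arm_command:
  deltas:
    - [-0.6, -4, 0, -0.1]
    - [-0.8, -5.3, 0, -0.2]
    - [-0.8, -5.3, 0, -0.2]
    - [-0.8, -5.3, 0, 0]
    - [-0.8, -5.3, 0, 0]

```text
time: 16.18
position: [0.5737, -0.0598, 0.2413]
ee_rot: [-3.141, -0.001, 1.766]
contact_force: [1.0, -0.2, 0.3]
grip_width: 0.0354
```

>>> arm_command:
  deltas:
    - [-0.8, -5, 0, 0]
    - [-0.6, -3.2, 0, 0]
    - [-0.4, -1.7, -3, 0]
    - [0, 0, -3, 0]
    - [0, 0, 0, 0]

```text
time: 16.8
position: [0.5542, -0.1568, 0.1785]
ee_rot: [-3.136, -0.004, 1.765]
contact_force: [-0.7, -0.6, 1.2]
grip_width: 0.035
```

```bash
python3 - <<'E'
from h import *
c=load('w3');print('S',onz(c,303.5,251,.073))
o=get_obs();print(o['time'],o['position'],o['ee_rot'],o['grip_width'])
c=snap('wrist','w4');B=cloud(c).reshape(-1,3);g=c['image'].reshape(-1,3).astype(int)
m=(g[:,0]>g[:,1]+50)&(g[:,0]>g[:,2]+50)&(B[:,2]>.087)&(B[:,2]<.096)&(abs(B[:,0]-.556)<.03)&(abs(B[:,1]+.158)<.03)
print(m.sum(),cv2.minAreaRect((B[m][:,:2]*1000).astype(np.float32)))
E
```

```text
S [0.64454304 0.14149097 0.073     ]
16.8 [ 0.55423965 -0.15684551  0.1784538 ] [-3.13582904 -0.00379505  1.76480144] 0.035046293831785445
422 ((555.6195068359375, -157.7324981689453), (15.412919998168945, 16.052671432495117), 11.711576461791992)
```

>>> arm_command:
  deltas:
    - [0, 0, -3, 0]
    - [0, 0, -3, 0]
    - [0, 0, -1, 0]
    - [0, 0, 0, 0]
    - [0, 0, 0, 0]

```text
time: 17.48
position: [0.5576, -0.158, 0.1141]
ee_rot: [3.139, 0.001, 1.765]
contact_force: [-0.2, 0.7, 0.0]
grip_width: 0.0358
```

>>> arm_command:
  deltas:
    - [-0.1, 0, -1, 0]
    - [0, 0, -1, 0]
    - [0, 0, 0, 0]
    - [0, 0, 0, 0]

```text
time: 17.98
position: [0.5553, -0.1577, 0.092]
ee_rot: [-3.141, -0.0, 1.765]
contact_force: [0.4, -0.4, 0.5]
grip_width: 0.0354
```

>>> arm_command:
  deltas:
    - [0, 0, -0.3, 0]
    - [0, 0, -0.2, 0]
    - [0, 0, 0, 0]

```text
time: 18.35
position: [0.5553, -0.1577, 0.0869]
ee_rot: [-3.141, -0.0, 1.765]
contact_force: [0.2, -0.2, 0.1]
grip_width: 0.0353
```

>>> arm_command:
  deltas:
    - [0, 0, 0, 0]
    - [0, 0, 0, 0]
    - [0, 0, 0, 0]
    - [0, 0, 0, 0]
  gripper: 0.05

```text
time: 18.85
position: [0.5555, -0.1577, 0.0872]
ee_rot: [3.141, 0.0, 1.765]
contact_force: [0.0, -0.7, 0.6]
grip_width: 0.0156
```

>>> arm_command:
  deltas:
    - [0, 0, 2, 0]
    - [0, 0, 4, 0]
    - [0, 0, 4, 0]
    - [0.6, 2, 3.3, 0]
    - [1.5, 5, 0, 0]

```text
time: 19.48
position: [0.5787, -0.0893, 0.2262]
ee_rot: [3.134, 0.004, 1.762]
contact_force: [1.2, -0.0, -1.1]
grip_width: 0.0158
```

>>> arm_command:
  deltas:
    - [1.7, 5.5, 0, 0]
    - [1.7, 5.5, 0, 0]
    - [1.7, 5.5, 0, 0]
    - [1.1, 4, 0, 0]
    - [0.6, 2.3, 0, 0]

```text
time: 20.1
position: [0.6448, 0.1424, 0.2214]
ee_rot: [3.141, -0.0, 1.767]
contact_force: [-0.4, -0.4, 0.3]
grip_width: 0.0157
```

>>> arm_command:
  deltas:
    - [0, 0, -2, 0]
    - [0, 0, -2, 0]
    - [0, 0, 0, 0]
    - [0, 0, 0, 0]

```text
time: 20.6
position: [0.6443, 0.1391, 0.1799]
ee_rot: [-3.141, 0.0, 1.764]
contact_force: [0.2, -0.3, -0.6]
grip_width: 0.0157
```

```bash
python3 - <<'E'
from h import *
o=get_obs();print(o['time'],o['position'],o['ee_rot'],o['grip_width'])
c=snap('wrist','w5');B=cloud(c)
cv2.imwrite('pics/w5c.png',cv2.resize(c['image'][80:300,180:400],(660,660),interpolation=3)[:,:,::-1])
E
```

```text
20.6 [0.64425421 0.13908462 0.17994491] [-3.14086686e+00  9.94053787e-05  1.76356767e+00] 0.015722884490685856
```

View pics/w5c.png

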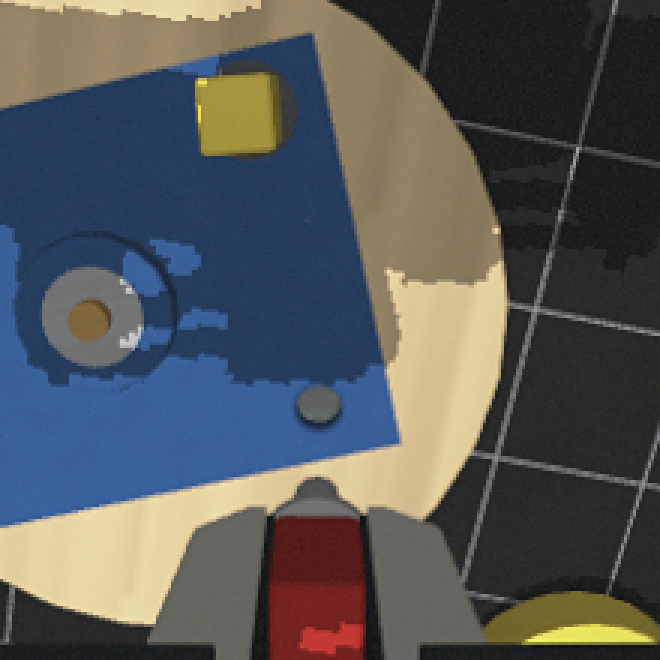

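```bash
python3 - <<'E'
from h import *
c=load('w5');B=cloud(c)
print('S',onz(c,286.3,214.7,.073))
Q=B[230:260,265:310].reshape(-1,3)
for a in(.126,.131,.136,.141):
    q=Q[(Q[:,2]>a)&(Q[:,2]<a+.005)]
    if len(q):print(a,len(q),q[:,0].min(),q[:,0].max(),q[:,1].max())
E
```

```text
S [0.64433931 0.14084408 0.073     ]
0.126 10 0.6395461171841789 0.6478442202553548 0.14351652780495044
0.131 41 0.6392090037257661 0.6477869863432613 0.14366376421056137
0.136 18 0.6395249218635525 0.6460859303879357 0.143697620829768
```

>>> arm_command:
  deltas:
    - [0.04, 0.16, -1.5, 0]
    - [0, 0, -1.5, 0]
    - [0, 0, -1.5, 0]
    - [0, 0, 0, 0]
    - [0, 0, 0, 0]

```text
time: 21.28
position: [0.6449, 0.1419, 0.1352]
ee_rot: [-3.142, 0.0, 1.765]
contact_force: [-0.2, -0.7, 0.2]
grip_width: 0.0159
```

>>> arm_command:
  deltas:
    - [0, 0, -0.2, 0]
    - [0, 0, -0.2, 0]
    - [0, 0, -0.2, 0]
    - [0, 0, -0.2, 0]
    - [0, 0, 0, 0]

```text
time: 21.9
position: [0.6446, 0.1418, 0.1268]
ee_rot: [-3.141, -0.0, 1.765]
contact_force: [-0.3, 0.2, -1.0]
grip_width: 0.0158
```

>>> arm_command:
  deltas:
    - [0.01, -0.08, 0, 0]
    - [0, 0, -0.15, 0]
    - [0, 0, -0.15, 0]
    - [0, 0, -0.15, 0]
    - [0, 0, 0, 0]

```text
time: 22.52
position: [0.6448, 0.1411, 0.1224]
ee_rot: [-3.141, -0.0, 1.765]
contact_force: [0.5, 0.6, -1.0]
grip_width: 0.0159
```

>>> arm_command:
  deltas:
    - [0, 0, -0.15, 0]
    - [0, 0, -0.15, 0]
    - [0, 0, -0.15, 0]
    - [0, 0, -0.15, 0]
    - [0, 0, 0, 0]

```text
time: 23.15
position: [0.6448, 0.1411, 0.1164]
ee_rot: [-3.141, -0.0, 1.765]
contact_force: [0.6, -0.1, -0.8]
grip_width: 0.0156
```

>>> arm_command:
  deltas:
    - [0, 0, -0.2, 0]
    - [0, 0, -0.2, 0]
    - [0, 0, -0.2, 0]
    - [0, 0, -0.2, 0]
    - [0, 0, -0.2, 0]

```text
time: 23.78
position: [0.6449, 0.1411, 0.1065]
ee_rot: [-3.142, -0.0, 1.765]
contact_force: [-0.3, -0.2, -0.5]
grip_width: 0.0158
```

>>> arm_command:
  deltas:
    - [0, 0, -0.2, 0]
    - [0, 0, -0.15, 0]
    - [0, 0, -0.1, 0]
    - [0, 0, 0, 0]
    - [0, 0, 0, 0]

```text
time: 24.4
position: [0.645, 0.1411, 0.1022]
ee_rot: [3.141, -0.0, 1.765]
contact_force: [0.8, -0.9, -0.6]
grip_width: 0.0163
```

>>> arm_command:
  deltas:
    - [0, 0, -0.1, 0]
    - [0, 0, -0.05, 0]
    - [0, 0, -0.05, 0]
    - [0, 0, 0, 0]

```text
time: 24.9
position: [0.6449, 0.1411, 0.1002]
ee_rot: [-3.142, 0.0, 1.765]
contact_force: [-1.4, -0.4, 0.6]
grip_width: 0.0161
```

>>> arm_command:
  deltas:
    - [0, 0, -0.05, 0]
    - [0, 0, -0.03, 0]
    - [0, 0, 0, 0]

```text
time: 25.28
position: [0.645, 0.1411, 0.1001]
ee_rot: [3.141, 0.0, 1.765]
contact_force: [-3.1, -0.9, 6.5]
grip_width: 0.0156
```

Seated. Release and back off.

>>> arm_command:
  deltas:
    - [0, 0, 0.05, 0]
    - [0, 0, 0, 0]
    - [0, 0, 0, 0]
    - [0, 0, 0, 0]
  gripper: 0.38

```text
time: 25.78
position: [0.6449, 0.1411, 0.0997]
ee_rot: [-3.141, -0.0, 1.765]
contact_force: [0.0, -0.4, -0.1]
grip_width: 0.0352
```

>>> arm_command:
  deltas:
    - [0, 0, 1, 0]
    - [0, 0, 4, 0]
    - [0, 0, 5, 0]
    - [0, 0, 4, 0]
    - [0, -4, 0, 0]

```text
time: 26.4
position: [0.6473, 0.1032, 0.2465]
ee_rot: [3.132, 0.0, 1.769]
contact_force: [0.8, -1.8, 0.0]
grip_width: 0.0356
```

>>> arm_command:
  deltas:
    - [0, -4, 0, 0]
    - [0, 0, 0, 0]
    - [0, 0, 0, 0]
    - [0, 0, 0, 0]

```text
time: 26.9
position: [0.6449, 0.0621, 0.24]
ee_rot: [3.141, -0.0, 1.766]
contact_force: [-1.1, -0.2, -0.0]
grip_width: 0.0353
```

```bash
python3 - <<'E'
from h import *
o=get_obs();print(o['time'],o['position'],o['grip_width'],o['contact_force'],abs(o['qvel']).max())
c=snap('wrist','w6');B=cloud(c).reshape(-1,3);g=c['image'].reshape(-1,3).astype(int)
cv2.imwrite('pics/w6c.png',cv2.resize(c['image'][60:300,140:420],(700,600),interpolation=3)[:,:,::-1])
def rect(m):return m.sum(),cv2.minAreaRect((B[m][:,:2]*1000).astype(np.float32)),np.median(B[m][:,2])
near=lambda x,y,r:(abs(B[:,0]-x)<r)&(abs(B[:,1]-y)<r)
print('red',rect((g[:,0]>g[:,1]+50)&(B[:,2]>.096)&(B[:,2]<.11)&near(.645,.141,.02)))
print('yel',rect((g[:,0]>g[:,2]+40)&(B[:,2]>.112)&(B[:,2]<.121)&near(.613,.213,.03)))
print('cover',rect((g[:,2]>g[:,0]+30)&(B[:,2]>.068)&(B[:,2]<.078)&near(.59,.158,.1)))
E
```

```text
26.9 [0.64491911 0.06209581 0.23999719] 0.0352504517833101 [-1.13933317 -0.24750601 -0.03297373] 0.0038167249277583463
red (np.int64(339), ((644.2867431640625, 140.8528289794922), (15.087455749511719, 14.711796760559082), 11.31598949432373), np.float64(0.10420376565694223))
yel (np.int64(516), ((612.0287475585938, 213.36581420898438), (15.909862518310547, 16.844356536865234), 15.198558807373047), np.float64(0.11713238187620326))
cover (np.int64(14421), ((586.3346557617188, 158.3486785888672), (129.91400146484375, 110.2854995727539), 23.664642333984375), np.float64(0.07335441090450134))
```

View pics/w6c.png

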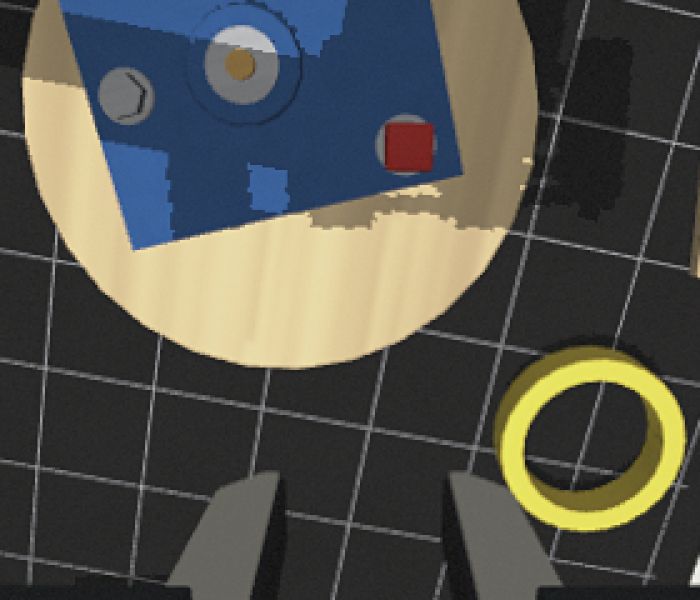

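The red screw (crop pixel 409,147) stands upright with its washer flat on the cover. Its top is 31 mm above the cover, and the drift's handle is 44 mm above, so both are fully seated.

```bash
python3 -c "
from h import *
print(robot.sign_off())"
```

```text
the job is handed in; nothing more can be done
None
```

I handed the job in at about 27 s: the drift pin stands through the cover and housing with its collar on the cover, and the red thumb screw is fully home in the smaller hole. The hand-in reports no verdict, so this rests on my own checks.

- **Swinging the cover:** The pictures showed the cover about 4° (roughly 8 mm at the holes) off the housing. I put the drift tip into the cover's larger hole and swung the cover true with it. I then eased the drift down, giving way sideways when I felt a push, until the collar seated. The wrist force readings stayed at about 9 N or less.
- **Fitting the screw:** It then dropped into the smaller hole without side load and seated at about 6.5 N.

| Last check | Measured | Expected |
|---|---|---|
| Cover yaw | 23.7° | 23.4–23.8° (housing, two edge fits) |
| Drift handle top above the cover | 43.8 mm | 44 mm |
| Screw grip top above the cover | 30.9 mm | 31 mm |
| Drift position, camera against release point | within about 0.5 mm | – |
| Screw position, camera against release point | within about 0.7 mm | – |

The gripper was open and clear of everything. No checks failed or disagreed beyond camera offsets of about 1 mm. I did not look again at the spare screw, glue bottle or screwdriver at the end. My moves near the rack felt no stray contact.

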